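# Clamp the re-glued tin hinge

## Robot

A 7-joint arm with a two-finger parallel gripper is mounted at the origin on the work surface. World frame = base frame: x ahead of the robot, y to its left, z up, the work surface at z = 0. Lengths are in m, angles in rad, forces in N, time in s.
With the tool pointing down it reaches from about 0.425 to 0.925 m from the base axis. Payload 6.8 kg.
Tool frame: the origin (TCP) lies on the centre line of the jaws, within the pads' length; the fingertips stand 19 mm ahead of it and the grasp point (between the pads) is the TCP (bot.tcp_to_tips is the distance from the TCP to the fingertips, in m); x points along the fingers, y is the direction in which the jaws open and shut, and the axes are right-handed (so a half turn about x gives the same grasp; the last joint's range is limited). The gripper opens to 85 mm and grips with 20 to 120 N. Pads are 22 mm wide; open, the fingers measure 114 mm over their backs; the gripper's body (76 mm by 85 mm) begins 54 mm behind the grasp point. The pads swing forward as they close: fully open they stand 13 mm farther back than shut.
Start: joints at [1.208, 0.477, 0.022, 1.555, -0.011, 1.109, -0.083], TCP at [0.17, -0.653, 0.25] pointing down, gripper open.
Joint ranges: [-2.96, 2.96], [-0.34, 2.1], [-1.41, 1.46], [0.24, 2.44], [-1.37, 4.51], [0.17, 1.92], [-2.96, 2.96]. Speed limits (rad/s): [2.39, 2.39, 3.14, 3.14, 3.14, 3.14, 3.14].

## Interface

Orientations are given as a unit quaternion [w, x, y, z].
In Python, from station import status, eyes, bot gives the robot as it stands.
- The arm moves only by the tool apply_moves, never from a script. Its arguments are lists of equal length, an entry for each row: "travel": the shift along the tool's x, y, z in cm, a list of three; "turn": the turn, a rotation vector about the tool's x, y, z in rad, a list of three; "grip": the closure, from 0 (fully open) to 1 (shut). In form: {"travel": [[tx, ty, tz], ...], "turn": [[wx, wy, wz], ...], "grip": [grip, ...]}. A call has 1 to 8 rows; each row shifts and turns the pose as measured when the row begins, along the tool's axes as they then stand; what a row does not reach is not made up. A row lasts 1/12 s, in which the tool goes at most 41.7 mm and 7.16 degrees, less where a joint would pass 70% of its speed; a pose out of reach is approached as far as the arm can. A call is refused whole if a number of a shift passes 4.17 or a number of a turn 0.125, either way. A call with a gripper value outside its range is refused whole. The fingers move at their own pace and stop on an object; "newtons" is the grip in N (left out, the last holds). Time passes only in rows, so rows that do not move let the fingers close. It gives the time, the measured TCP pose, the force and the opening at its end, in the units of the state.
- status.get_obs(): the state, without advancing time (a new reading comes with each control period).
- eyes.read_camera(name): name is "scene" or "top" or "wrist"; returns the picture (400x640x3 uint8, red, green, blue); there is no depth.
- eyes.calibration(name): a dict with "intrinsics" (3x3 intrinsics, pixels), "distortion" ([k1, k2, p1, p2, k3] as OpenCV has them; the pictures are not rectified), "xyz" and "attitude" of the camera in the world; the wrist camera has in their place "T_tool_cam" (4x4, takes a point from camera to tool coordinates, whose origin is the TCP and whose axes are the tool frame's). Camera axes: x right, y down, z forward; pixel columns grow to the right and rows downward; lengths in m; the calibration is good to about 2 mm. A picture is of the moment at which its call begins: read the wrist's pose just before it. calibration takes no time and is no camera call.
- bot.hand_in(): hands the job in, once; it reports no verdict.
Trained networks look in the newest picture that a camera, given by its name, has taken for a name from the list of things; names that differ only in an ending like _2 or _b are one class to them, and where a whole thing is asked for, a point or a joint stands for the part that bears it (a point fixed in the world has none). Each returns a list of dicts, best first, with "score" (0 to 1); they miss things now and then, are a little off and sometimes report something else, mostly with a low value. They report only what shows in the picture. A call takes as long as a camera call. They do not tell look-alikes from the thing itself.
- eyes.masks_of(thing, camera): "region" (400x640 bool, what is visible of it) and "rect" ([left, top, right, bottom] in pixels, round what is visible of it).
The state is a dict: "t": time; "q": joint angles; "joint_vel": joint speeds; "joint_torque": joint torques, N m; "eef_pos": TCP position; "tool_rot": TCP orientation; "contact_force": force on the tool from outside, world axes, zero at the start; "torque": the same for the moment, N m; "gripper_width": opening from 0.0 (shut) to 1.0 (fully open).
Only numpy, scipy, OpenCV 4.12 (cv2) and the standard library are available. Lean on these libraries where they do the work, as an engineer would, in place of code of your own. Each camera call takes 0.05 s, during which the arm holds its last target. There are 200 camera calls.

## Task

The hinge leaf on the back of the aluminium tin has just been glued: fold the tin's lid fully shut, then pump the trigger of the one-hand clamp lying round the tin, squeezing and letting go several times, until both jaw pads press firmly on the tin, without squeezing so hard that the thin metal dents. Finish while still holding the trigger squeezed so that the jaws keep their grip, with clamp and tin flat on the sideboard and the other things left alone.

Things in the scene. Friction and masses are not known exactly. Their poses are not given: they have to be found in the camera images.
- clamp: one-hand ratchet bar clamp lying flat on its side, loose, about 0.95 kg, 30 mm thick. Origin on the table under the bar's centre line, level with the head pad's face. x = the way both jaws reach (80 mm, to the tin), y = along the bar from head to far jaw, z up. Grey head housing x -17..17, y -64..-8 mm. Toothed steel bar 18 x 8 mm at x = 0, out behind the head to y = -75 mm, further as it feeds
- grip_mid (a point): middle of the back face of the pistol grip (clamp x -55, y -62, z 15 mm): one finger goes behind here. The grip is 22 mm deep (clamp y -62..-40 mm), 28 mm high, and reaches from the housing out to x = -105 mm, over the table top. Squeezing grip and trigger together along clamp y pulls the bar and far jaw towards the head
- trigger_front (a point): middle of the front (clamp +y) face of the trigger, about 55 mm out from the bar's centre line, 15 mm above the table: the other finger goes in front of here. The dark blade is 12 mm thick, 24 mm high, and reaches 120 mm from its pin. From grip_mid to trigger_front is 60 mm with the trigger let go, 38 mm fully squeezed; the space between grip and trigger is open
- trigger (a joint): 0 = let go, 0.26 rad = squeezed home. A spring returns it (about 3 N at trigger_front). A full squeeze feeds the far jaw 5 to 10 mm; let go, the jaw stays to within 2.5 mm. It goes fully home until both pads bear on the tin; then it stops well short of home and the pads press with about 2.3 x (squeeze at trigger_front minus 4 N): about 14 N for 10 N, 23 N for 14 N, 44 N for 23 N
- trigger_blade: the dark blade of the trigger that the finger pushes; its origin is at the trigger's pin, on the table surface (clamp x 30, y -19 mm)
- clamp_bar (a joint): how far the bar has been fed (m): 0 = jaws fully open with 132 mm between the pads; the space between the pads is 132 mm minus this. At the start it is 0 to 12 mm. The teeth let it move one way only (closing)
- head_pad: dark rubber pad on the head's jaw, 30 mm wide (x), 27 mm high; origin on the table surface under the middle of its pressing face (which looks to clamp +y), 62 mm from the bar's centre line
- bar_pad: the same kind of pad on the far jaw, facing the head pad (looks to clamp -y); the rubber of each pad gives up to 2 mm under load; origin on the table surface under the middle of its pressing face. Under 5 N is not yet tight, over 60 N dents the tin
- tin: silver aluminium tin, loose, about 0.3 kg with its lid, standing between the two pads with 4 to 12 mm free at the head pad and more at the other. Body 84 mm (x) x 96 mm (y) x 46 mm high, 51 mm high with the lid shut; origin at the centre of its underside; its axes lie nearly as the clamp's. The hinge is on its +y side, with a steel hinge leaf on that wall
- lid (a joint): lid angle: 0 = fully shut, larger = more open (0.55 to 1.2 rad at the start); stiff hinge that stays where it is left and needs about 1 N at the free edge to move
- lid_hinge (a point): middle of the hinge line, which runs along the tin's x axis, 51 mm from the tin's centre towards +y, 46 mm up
- lid_edge (a point): middle of the free edge on the outer face of the lid (102 mm from the hinge line, 4.5 mm above the hinge line when shut). The lid measures 90 x 102 mm; its outer face looks up when shut and up and towards tin +y when open
- vase: small white ceramic vase, 80 mm across, 132 mm tall, standing on the tray; origin at the centre of its underside. Leave it alone
- sugar: glass sugar dispenser with a steel lever top, 76 mm across, 142 mm tall, on the tray; origin at the centre of its underside. Leave it alone
- mould: hard silicone kahk mould, a square block 85 x 85 x 25 mm with a round pressed pattern, on the tray; origin at the centre of its underside. Leave it alone
- cup: small white coffee cup without a handle, 68 mm across the rim, 60 mm tall, on the tray; origin at the centre of its underside. Leave it alone
- tong: white plastic tong, 190 mm long, 40 mm wide, 14 mm high, lying flat beside the tail end of the clamp's bar; origin on the table surface near its middle, its x axis runs along it. Leave it alone
- glue: small white glue bottle, 30 mm across, 74 mm tall, standing on the grip side of the bar, near the far jaw; origin at the centre of its underside. Leave it alone
Things that resemble listed ones, but are neither listed nor needed, are in the scene too. Leave any green look-alike of the tin alone.

How it is judged:
On the way, in this order (a step that is already met when the one before it is completed fails the run):
1. the lid is fully shut (value of joint lid below 0.06 rad), for 0.2 s.
2. the fingers squeeze the trigger (value of joint trigger above 0.15 rad and contact force between the fingers and trigger_blade above 0.5 N), for 0.05 s.
3. the trigger is let out again for the next squeeze (value of joint trigger below 0.1 rad), for 0.05 s.
4. both pads press on the tin with more than 5 N (contact force between each of head_pad, bar_pad and tin above 5 N), for 0.3 s.
At the end, for the whole second after the job is handed in: The lid is shut (within 0.06 rad); both pads press on the tin with 5 to 60 N while the fingers still press on the trigger with more than 2 N; tin and clamp lie flat on the sideboard (raised less than 8 and 10 mm, tilted less than 0.08 and 0.1 rad) and are at rest (all of step 4 and contact force between each of bar_pad, head_pad and tin below 60 N and value of joint lid below 0.06 rad and contact force between the fingers and trigger_blade above 2 N and height (world z) of tin below 0.008 m and angle between tin's own z axis and vertical below 0.08 rad and height (world z) of clamp below 0.01 m and angle between clamp's own z axis and vertical below 0.1 rad and linear speed of each of tin, clamp below 0.02 m/s); the arm keeps its last pose, push and grip.
It fails at once if the tin is dented: a pad presses on it with more than 60 N (contact force between any of bar_pad, head_pad and tin above 60 N).
It fails at once if one of the other things is moved more than 30 mm or tipped (distance of any of vase, sugar, mould, cup, tong, glue from where it was at the start of the episode above 0.03 m or angle between any of vase, sugar, mould, cup, tong, glue's own z axis and vertical above 0.35 rad).
It also fails if it takes over 64 s, if anything falls off the work surface, if the arm or the gripper's body presses on something with over 40 N, if the wrist force passes 120 N, or if a joint passes its speed limit or range.

## Working session

There is one attempt and no reset: what is moved stays moved. The work goes in short steps, Python scripts to look and compute and a tool call to move; the robot and the scene stay as the last step left them, time stands still between calls to the robot, and variables do not carry over. Pictures are saved under pics/ and viewed, about 8 in all and at most 12, crops included, and the job is handed in when it is done.

Besides the shell and the picture viewer there is one more tool, called after "Request:" as name(argument=value, ...) on one line, values as JSON. apply_moves: Moves the arm, as the interface text tells. Its arguments: {"type":"object","properties":{"travel":{"type":"array"},"turn":{"type":"array"},"grip":{"type":"array"},"newtons":{"type":"number"}},"required":["travel","turn","grip"]}

```bash
mkdir -p pics; ls; python3 - <<'E'
from station import status, eyes, bot
import cv2, numpy as np
o=status.get_obs(); print({k:np.round(v,3) for k,v in o.items()})
for c in ["scene","top"]:
    im=eyes.read_camera(c); cv2.imwrite(f"pics/{c}0.png",im[:,:,::-1])
    k=eyes.calibration(c); print(c,{a:np.round(b,4).tolist() for a,b in k.items()})
print({a:np.round(b,4).tolist() for a,b in eyes.calibration("wrist").items()}, bot.tcp_to_tips)
for n in ["clamp","tin","trigger_blade","lid","head_pad","bar_pad","glue","tong"]:
    for c in ["top","scene"]:
        print(n,c,[(round(r["score"],2),np.round(r["rect"]).tolist(), int(r["region"].sum())) for r in eyes.masks_of(n,c)])
E
```

```text
pics
{'t': np.float64(0.0), 'q': array([ 1.208,  0.478,  0.022,  1.556, -0.011,  1.109, -0.083]), 'joint_vel': array([-0.001, -0.   ,  0.001, -0.001, -0.001, -0.001,  0.001]), 'joint_torque': array([-1.0000e-03, -5.9646e+01,  1.6080e+00, -2.8120e+01,  1.3000e-02,
        9.0000e-03,  0.0000e+00]), 'eef_pos': array([ 0.17 , -0.653,  0.249]), 'tool_rot': array([-0.089, -0.701, -0.09 ,  0.702]), 'contact_force': array([ 0.231, -0.835, -0.573]), 'torque': array([ 0.002, -0.006, -0.052]), 'gripper_width': np.float64(1.002)}
scene {'intrinsics': [[383.2619, 0.0, 323.3385], [0.0, 383.2619, 202.3295], [0.0, 0.0, 1.0]], 'distortion': [-0.0566, 0.0, 0.0, 0.0, 0.0], 'xyz': [1.0389, -0.0448, 0.6658], 'attitude': [-0.2456, 0.7005, 0.6349, -0.2142]}
top {'intrinsics': [[376.9926, 0.0, 320.1332], [0.0, 376.9926, 201.1555], [0.0, 0.0, 1.0]], 'distortion': [-0.0464, 0.0, 0.0, 0.0, 0.0], 'xyz': [0.4475, 0.0096, 0.9315], 'attitude': [-0.0457, 0.7144, -0.6974, 0.0343]}
{'intrinsics': [[288.9229, 0.0, 320.7872], [0.0, 288.9229, 195.706], [0.0, 0.0, 1.0]], 'distortion': [-0.0315, 0.0, 0.0, 0.0, 0.0], 'T_t
[... 649 characters left out ...]
301.0, 195.0], 1425), (0.8, [257.0, 267.0, 309.0, 322.0], 1800)]
lid scene [(0.91, [328.0, 114.0, 379.0, 143.0], 1178), (0.73, [357.0, 184.0, 405.0, 239.0], 1642), (0.61, [252.0, 188.0, 272.0, 267.0], 380), (0.47, [333.0, 173.0, 345.0, 195.0], 131)]
head_pad top []
head_pad scene [(0.37, [314.0, 169.0, 431.0, 240.0], 2166), (0.33, [357.0, 186.0, 405.0, 237.0], 1674)]
bar_pad top []
bar_pad scene [(0.47, [334.0, 172.0, 345.0, 195.0], 160)]
glue top [(0.7, [253.0, 228.0, 267.0, 236.0], 150), (0.26, [261.0, 153.0, 312.0, 199.0], 1888)]
glue scene [(0.58, [384.0, 164.0, 396.0, 185.0], 300)]
tong top [(0.56, [373.0, 158.0, 391.0, 232.0], 311)]
tong scene [(0.8, [253.0, 190.0, 269.0, 263.0], 251)]
```

View pics/top0.png

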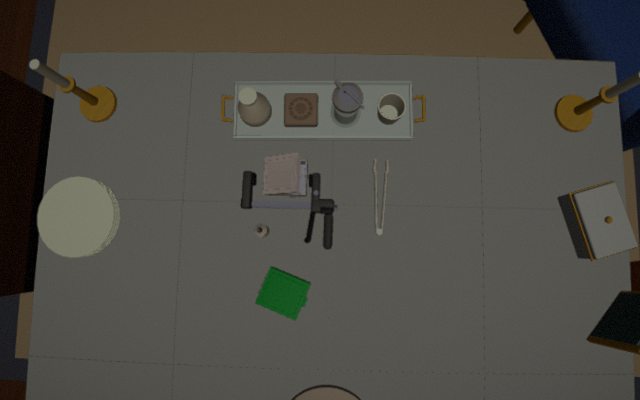

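View pics/scene0.png

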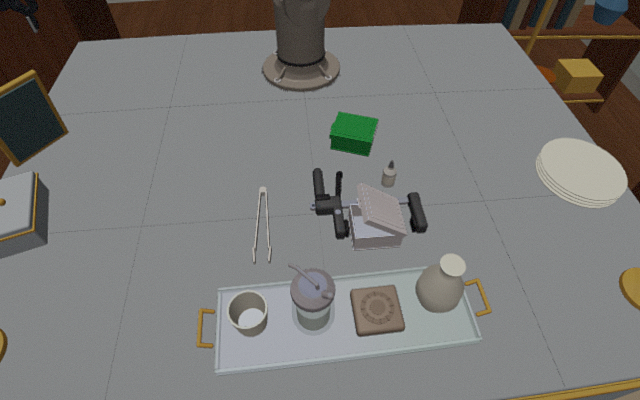

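The top view shows the clamp head near (320,205), grip at (328,230), trigger at (308,228), far jaw at (247,190) and the silver tin at (283,175). The green look-alike at (283,293) is to be left alone. The scene view agrees and shows the lid open, hinged on the far-jaw side.

```bash
cat > h.py <<'E'
import numpy as np, cv2
from scipy.spatial.transform import Rotation as R
from station import status, eyes, bot
def rot(q): return R.from_quat([q[1],q[2],q[3],q[0]]).as_matrix()
def cam(c,obs=None):
    k=eyes.calibration(c)
    if c=="wrist":
        o=obs or status.get_obs(); T=np.array(k["T_tool_cam"]); Rt=rot(o["tool_rot"])
        return k,Rt@T[:3,:3],Rt@T[:3,3]+o["eef_pos"]
    return k,rot(k["attitude"]),np.array(k["xyz"])
def px2w(c,uv,z,C=None):
    k,Rm,p=C or cam(c)
    n=cv2.undistortPoints(np.array(uv,float).reshape(-1,1,2),k["intrinsics"],np.array(k["distortion"])).reshape(-1,2)
    d=np.c_[n,np.ones(len(n))]@Rm.T
    return p+d*((np.broadcast_to(z,len(n))-p[2])/d[:,2])[:,None]
def w2px(c,P,C=None):
    k,Rm,p=C or cam(c)
    X=(np.atleast_2d(P)-p)@Rm
    return cv2.projectPoints(X,np.zeros(3),np.zeros(3),k["intrinsics"],np.array(k["distortion"]))[0].reshape(-1,2)
E
python3 - <<'E'
from h import *
pts={"gripend":(328,246,.028),"griphead":(327,212,.028),"trigend":(307,242,.024),"bartail":(338,207,.02),"jawL_inner":(247,206,.03),"jawL_tip":(248,173,.03),"headtip":(315,175,.03),"glue":(261,230,.07)}
for n,(u,v,z) in pts.items(): print(n,px2w("top",(u,v),z).round(3))
im=cv2.imread("pics/top0.png")[130:270,220:400]; cv2.imwrite("pics/topc.png",cv2.resize(im,None,fx=4.4,fy=4.2,interpolation=cv2.INTER_CUBIC))
print(rot(status.get_obs()["tool_rot"]).round(2))
E
```

```text
gripend [[0.443 0.004 0.028]]
griphead [[0.524 0.008 0.028]]
trigend [[0.451 0.055 0.024]]
bartail [[ 0.538 -0.018  0.02 ]]
jawL_inner [[0.534 0.202 0.03 ]]
jawL_tip [[0.615 0.203 0.03 ]]
headtip [[0.613 0.04  0.03 ]]
glue [[0.476 0.158 0.07 ]]
[[ 0.    0.25 -0.97]
 [-0.   -0.97 -0.25]
 [-1.    0.   -0.  ]]
```

View pics/topc.png

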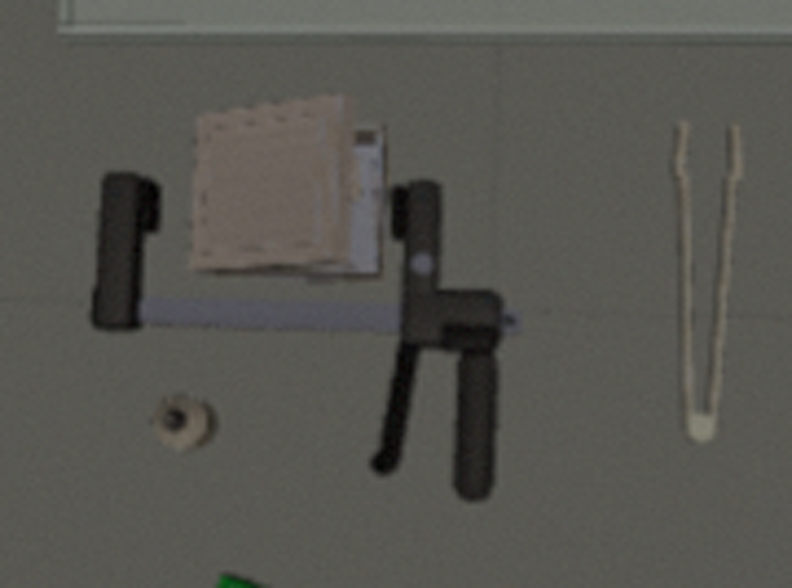

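The crop shows the bar from (145,310) to (400,317), the trigger blade around (397,400), the grip around (477,420), the lid's free edge at X≈345 and the hinge edge at X≈195. The glue bottle is at (183,420).

```bash
python3 - <<'E'
from h import *
C=cam("top")
g=lambda X,Y,z: px2w("top",((X+.5)/4.4+219.5,(Y+.5)/4.2+129.5),z,C)[0]
a=g(145,310,.019);b=g(400,317,.019);d=(a-b)/np.linalg.norm(a-b);print("bar",a.round(4),b.round(4),"y dir",d.round(3))
ex=np.array([d[1],-d[0],0]); h1=g(502,320,.03);h2=g(403,320,.03);print("head ends",h1.round(4),h2.round(4))
pad=g(394,210,.027);print("headpad",pad.round(4))
# origin: on bar line, level with pad
O=b+d*((pad-b)@d);O[2]=0;print("O",O.round(4),"h ends in y",(h1-O)@d,(h2-O)@d)
for n,p in dict(gripback=g(495,420,.028),gripfront=g(458,420,.028),trigfront=g(384,400,.024),trigtip=g(383,465,.024),farpad=g(160,205,.027),tinYm1=g(383,135,.046),tinYm2=g(380,274,.046),hinge1=g(195,120,.047),hinge2=g(192,268,.047),glue=g(183,420,.035)).items(): print(n,p.round(4),"clamp x,y",round((p-O)@ex*1e3,1),round((p-O)@d*1e3,1))
print("gm",(O-55e-3*ex-62e-3*d).round(4),"mid",(O-55e-3*ex-32e-3*d).round(4))
for z in(.08,.1,.12,.14): 
    print(z,g(345,180,z).round(4))
E
```

```text
bar [0.5417 0.1907 0.019 ] [0.5409 0.0488 0.019 ] y dir [0.005 1.    0.   ]
head ends [ 0.5394 -0.0074  0.03  ] [0.5381 0.0466 0.03  ]
headpad [0.6023 0.0535 0.027 ]
O [0.5409 0.0538 0.    ] h ends in y -0.06127531338867821 -0.0072152131033336245
gripback [ 0.4823 -0.0049  0.028 ] clamp x,y -58.4 -59.0
gripfront [0.4818 0.0152 0.028 ] clamp x,y -59.0 -38.9
trigfront [0.4924 0.056  0.024 ] clamp x,y -48.6 1.9
trigtip [0.4553 0.0555 0.024 ] clamp x,y -85.7 1.2
farpad [0.6024 0.1835 0.027 ] clamp x,y 60.8 130.0
tinYm1 [0.6422 0.0598 0.046 ] clamp x,y 101.3 6.5
tinYm2 [0.5623 0.0591 0.046 ] clamp x,y 21.3 5.4
hinge1 [0.6486 0.1627 0.047 ] clamp x,y 107.1 109.5
hinge2 [0.5633 0.1607 0.047 ] clamp x,y 21.7 107.0
glue [0.4778 0.164  0.035 ] clamp x,y -63.7 109.8
gm [ 0.4856 -0.0079  0.    ] mid [0.4858 0.0221 0.    ]
0.08 [0.6093 0.077  0.08  ]
0.1 [0.6055 0.0754 0.1   ]
0.12 [0.6017 0.0738 0.12  ]
0.14 [0.5979 0.0723 0.14  ]
```

Request:
apply_moves(travel=[[0,0,0],[0,0,0],[0,-3.4,-2],[0,-3.4,-2],[0,-3.4,-2],[0,-3.4,-2],[0,-3.4,-2],[0,-3.4,-2]], turn=[[0.125,0,0],[0.125,0,0],[0,0,0],[0,0,0],[0,0,0],[0,0,0],[0,0,0],[0,0,0]], grip=[1,1,1,1,1,1,1,1], newtons=20)

```text
t: 1.57
eef_pos: [0.2878, -0.4516, 0.2485]
tool_rot: [0.007, -0.706, 0.011, 0.708]
contact_force: [0.9, 0.2, 0.5]
gripper_width: -0.001
```

Request:
apply_moves(travel=[[0,-3.5,-2],[0,-3.5,-2],[0,-3.5,-2],[0,-3.5,-2],[0,-3.5,-2],[0,-3.5,-2],[0,-3.5,-2],[0,-3.5,-2]], turn=[[0,0,0],[0,0,0],[0,0,0],[0,0,0],[0,0,0],[0,0,0],[0,0,0],[0,0,0]], grip=[1,1,1,1,1,1,1,1])

```text
t: 2.23
eef_pos: [0.4589, -0.1651, 0.2489]
tool_rot: [-0.006, 0.708, -0.014, -0.706]
contact_force: [0.6, -0.8, -0.3]
gripper_width: 0.0
```

Request:
apply_moves(travel=[[0,-3.3,-2],[0,-3.3,-2],[0,-3.3,-2],[0,-3.3,-2],[0,-3,-2],[0,-3,-2],[0,-2,-2],[0,0,0]], turn=[[0,0,0],[0,0,0],[0,0,0],[0,0,0],[0,0,0],[0,0,0],[0,0,0],[0,0,0]], grip=[1,1,1,1,1,1,1,1])

```text
t: 2.9
eef_pos: [0.6129, 0.0649, 0.2496]
tool_rot: [-0.004, 0.711, -0.009, -0.704]
contact_force: [-1.0, 0.1, 0.1]
gripper_width: -0.002
```

Request:
apply_moves(travel=[[0,-2.2,0.8],[0,0,0]], turn=[[0,0,0],[0,0,0]], grip=[1,1])

```text
t: 3.07
eef_pos: [0.6059, 0.0896, 0.2489]
tool_rot: [-0.004, 0.71, -0.008, -0.704]
contact_force: [-1.1, 2.1, 0.5]
gripper_width: -0.001
```

```bash
python3 - <<'E'
from h import *
o=status.get_obs(); im=eyes.read_camera("wrist")[:,:,::-1].copy()
print(o["eef_pos"].round(4),rot(o["tool_rot"]).round(3))
C=cam("wrist",o); O=np.array([.541,.056,0])
P=O+np.array([[-.055,-.062,.028],[-.055,-.002,.024],[0,0,.02],[.062,0,.027],[.062,.13,.027],[.064,.105,.046],[.064,.02,.101]])
for i,q in enumerate(w2px("wrist",P,C)): print(i,q.round()); cv2.drawMarker(im,tuple(int(x) for x in q),(0,0,255),0,8,1)
cv2.imwrite("pics/w1.png",im)
E
```

```text
[0.6059 0.0896 0.2489] [[ 0.009 -0.016 -1.   ]
 [-0.006 -1.     0.016]
 [-1.     0.006 -0.009]]
0 [392. 261.]
1 [347. 260.]
2 [346. 221.]
3 [347. 176.]
4 [241. 178.]
5 [258. 179.]
6 [333. 190.]
```

View pics/w1.png

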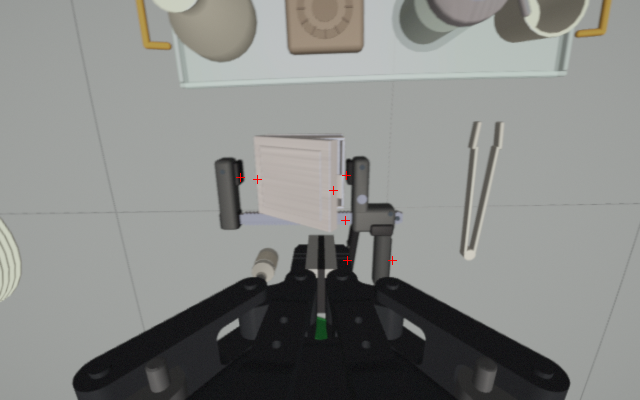

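The wrist view confirms the clamp estimate: grip back at (391,261), trigger front at (348,258), and head pad at (347,176) all line up with my markers. The lid's free edge is at about (340,185). Now I press the lid down.

Request:
apply_moves(travel=[[3,0,0.2],[3,0,0],[3,0,0],[2,0,0],[1.2,0,0],[1,0,0],[1,0,0],[1,0,0]], turn=[[0,0,0],[0,0,0],[0,0,0],[0,0,0],[0,0,0],[0,0,0],[0,0,0],[0,0,0]], grip=[1,1,1,1,1,1,1,1])

```text
t: 3.78
eef_pos: [0.6106, 0.0751, 0.0968]
tool_rot: [-0.005, 0.715, -0.014, -0.699]
contact_force: [0.1, -0.5, 1.9]
gripper_width: -0.003
```

Request:
apply_moves(travel=[[0.6,-0.8,0.3],[0.7,-0.7,0.2],[0.7,-0.2,0]], turn=[[0,-0.022,-0.013],[0,0,0],[0,0,0]], grip=[1,1,1])

```text
t: 4.03
eef_pos: [0.607, 0.0925, 0.0758]
tool_rot: [-0.011, 0.707, -0.01, -0.707]
contact_force: [0.7, 0.3, 1.3]
gripper_width: 0.003
```

Request:
apply_moves(travel=[[0.3,0.3,0],[0.3,0,0],[0.2,0,0]], turn=[[0,0,0],[0,0,0],[0,0,0]], grip=[1,1,1])

```text
t: 4.28
eef_pos: [0.6072, 0.0913, 0.0689]
tool_rot: [-0.01, 0.707, -0.009, -0.707]
contact_force: [-10.9, -3.4, 32.0]
gripper_width: 0.002
```

Request:
apply_moves(travel=[[-0.1,0,0],[0,0,0],[-2,0,0],[-3,0,1],[-3,0,2],[-2,0,3],[0,0,3]], turn=[[0,0,0],[0,0,0],[0,0,0],[0,0,0],[0,0,0],[0,0,0],[0,0,0]], grip=[1,1,1,0,0,0,0])

```text
t: 4.87
eef_pos: [0.5202, 0.0938, 0.1738]
tool_rot: [-0.012, 0.709, -0.009, -0.705]
contact_force: [-0.4, 1.2, 0.2]
gripper_width: 0.564
```

```bash
python3 - <<'E'
from h import *
o=status.get_obs(); im=eyes.read_camera("wrist")[:,:,::-1].copy()
print(o["eef_pos"].round(4),rot(o["tool_rot"]).round(3),o["gripper_width"])
C=cam("wrist",o); O=np.array([.541,.056,0])
P=O+np.array([[-.055,-.062,.028],[-.055,-.002,.024],[0,0,.02],[.062,0,.027],[.062,.13,.027],[.064,.105,.046],[.064,.0,.0505]])
for q in w2px("wrist",P,C): cv2.drawMarker(im,tuple(int(x) for x in q),(0,0,255),0,8,1)
cv2.imwrite("pics/w2.png",im); 
im=eyes.read_camera("scene")[:,:,::-1][150:270,290:450]; cv2.imwrite("pics/s2.png",cv2.resize(im,None,fx=4,fy=4,interpolation=cv2.INTER_CUBIC))
E
```

```text
[0.5202 0.0938 0.1738] [[ 0.005 -0.03  -1.   ]
 [ 0.003 -1.     0.03 ]
 [-1.    -0.004 -0.005]] 0.5644471291003018
```

View pics/w2.png

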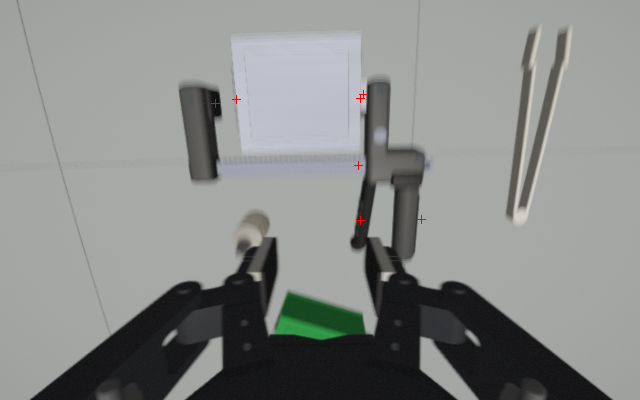

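View pics/s2.png

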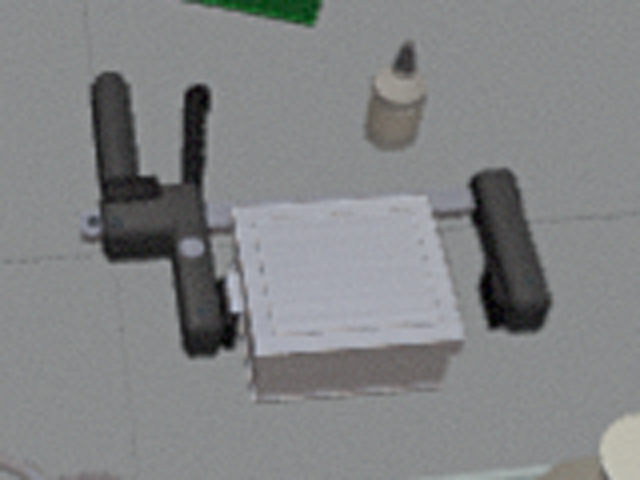

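Both views show the lid shut on the tin, with clamp and glue undisturbed. Next I go above the grip and trigger.

Request:
apply_moves(travel=[[0,3.4,1.8],[0,3.4,1.5],[1,0,0],[1,0,0],[0,0,0]], turn=[[-0.025,0,0],[0,0,0],[0,0,0],[0,0,0],[0,0,0]], grip=[0,0,0,0,0])

```text
t: 5.38
eef_pos: [0.4814, 0.0245, 0.1505]
tool_rot: [-0.0, 0.708, 0.001, -0.706]
contact_force: [-0.3, 0.3, -0.1]
gripper_width: 1.004
```

```bash
python3 - <<'E'
from h import *
o=status.get_obs(); im=eyes.read_camera("wrist")[:,:,::-1].copy()
print(o["eef_pos"].round(4),rot(o["tool_rot"]).round(3),o["gripper_width"])
C=cam("wrist",o); O=np.array([.541,.056,0])
P=O+np.array([[-.055,-.062,.028],[-.055,-.040,.028],[-.055,-.002,.024],[0,0,.02],[.062,0,.027],[-.055,-.0745,.028],[-.055,.0105,.024]])
for q in w2px("wrist",P,C): cv2.drawMarker(im,tuple(int(x) for x in q),(0,0,255),0,8,1)
cv2.imwrite("pics/w3.png",im)
E
```

```text
[0.4814 0.0245 0.1505] [[ 0.003  0.002 -1.   ]
 [ 0.002 -1.    -0.002]
 [-1.    -0.002 -0.003]] 1.0042181406496011
```

View pics/w3.png

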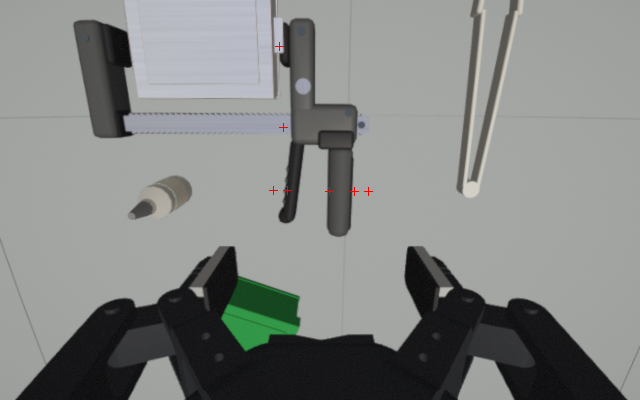

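The markers sit on the grip's back edge (353,190) and the trigger front (288,190), so the pose is good. I shift +5 mm in x and descend.

Request:
apply_moves(travel=[[2.5,0,-0.6],[2.5,0,0],[2,0,0],[1.5,0,0],[0,0,0]], turn=[[0,0,0],[0,0,0],[0,0,0],[0,0,0],[0,0,0]], grip=[0,0,0,0,0])

```text
t: 5.85
eef_pos: [0.4954, 0.0315, 0.0644]
tool_rot: [0.001, 0.711, 0.005, -0.703]
contact_force: [-0.0, -0.6, -0.4]
gripper_width: 0.998
```

Request:
apply_moves(travel=[[0,0.7,0.7],[0,0,0],[1,0,0],[1,0,0],[1,0,0],[0,0,0]], turn=[[0,-0.011,0.006],[0,0,0],[0,0,0],[0,0,0],[0,0,0],[0,0,0]], grip=[0,0,0,0,0,0])

```text
t: 6.35
eef_pos: [0.4915, 0.0264, 0.0345]
tool_rot: [0.003, 0.709, 0.004, -0.705]
contact_force: [-0.2, -0.5, -0.7]
gripper_width: 0.998
```

Request:
apply_moves(travel=[[0.6,0.2,0.4],[0.5,0,0],[0,0,0]], turn=[[0,-0.005,0.005],[0,0,0],[0,0,0]], grip=[0,0,0])

```text
t: 6.6
eef_pos: [0.4872, 0.0242, 0.0221]
tool_rot: [-0.005, -0.707, -0.002, 0.707]
contact_force: [0.0, 0.9, -1.0]
gripper_width: 1.001
```

```bash
python3 - <<'E'
from h import *
o=status.get_obs(); im=eyes.read_camera("wrist")[:,:,::-1].copy()
print(o["eef_pos"].round(4),rot(o["tool_rot"]).round(3),o["gripper_width"],o["contact_force"])
cv2.imwrite("pics/w4.png",im)
E
```

```text
[0.4872 0.0242 0.0221] [[-0.001  0.01  -1.   ]
 [-0.004 -1.    -0.01 ]
 [-1.     0.004  0.001]] 1.0010795692907462 [ 0.00159165  0.8655576  -0.97936573]
```

View pics/w4.png

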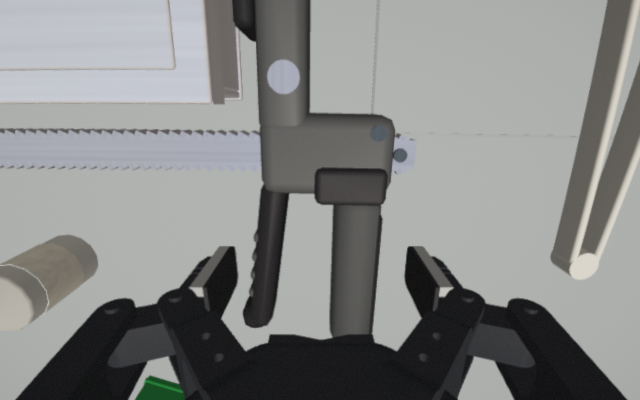

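The fingers straddle the grip and trigger with room on both sides. First squeeze at 20 N.

Request:
apply_moves(travel=[[0,0,0],[0,0,0],[0,0,0],[0,0,0],[0,0,0],[0,0,0]], turn=[[0,0,0],[0,0,0],[0,0,0],[0,0,0],[0,0,0],[0,0,0]], grip=[1,1,1,1,1,1], newtons=20)

```text
t: 7.15
eef_pos: [0.488, 0.0189, 0.0254]
tool_rot: [-0.006, -0.707, 0.002, 0.707]
contact_force: [0.4, 2.8, -6.5]
gripper_width: 0.443
```

Request:
apply_moves(travel=[[0,0,0],[0,0,0],[0.3,-0.4,0],[0,0,0],[0,0,0],[0,0,0],[0,0,0],[0,0,0]], turn=[[0,0,0],[0,0,0],[0,0,0],[0,0,0],[0,0,0],[0,0,0],[0,0,0],[0,0,0]], grip=[0.1,0.1,0.1,0.1,1,1,1,1])

```text
t: 7.82
eef_pos: [0.4893, 0.0212, 0.0244]
tool_rot: [0.008, 0.708, -0.004, -0.707]
contact_force: [-2.8, 2.7, 2.0]
gripper_width: 0.446
```

```bash
python3 - <<'E'
from h import *
o=status.get_obs(); im=eyes.read_camera("top")[:,:,::-1].copy()[150:260,225:400]
cv2.imwrite("pics/t5.png",cv2.resize(im,None,fx=4,fy=4,interpolation=cv2.INTER_CUBIC))
E
```

```text
(no output)
```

View pics/t5.png

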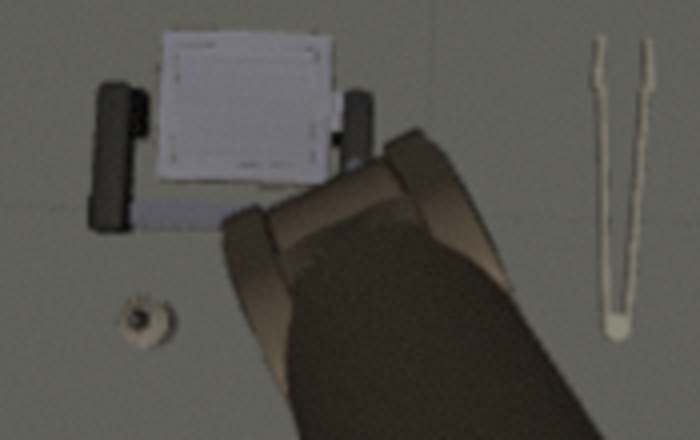

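Two squeezes have cut the far-pad gap from about 20 mm to about 6 mm: far pad at (148,112), tin edge at (160,112). From here I ramp the squeezes so the contact stays gentle.

Request:
apply_moves(travel=[[0,0,0],[0.2,-0.3,0.2],[0,0,0],[0,0,0]], turn=[[0,0,0],[0,0,0],[0,0,0],[0,0,0]], grip=[0.1,0.1,0.1,0.25])

```text
t: 8.2
eef_pos: [0.4875, 0.0244, 0.0224]
tool_rot: [0.007, 0.708, -0.004, -0.706]
contact_force: [1.1, 4.3, 2.8]
gripper_width: 0.764
```

Request:
apply_moves(travel=[[0,0,0],[0,0,0],[0,0,0],[0,0,0],[0,0,0],[0,0,0],[0,0,0],[0,0,0]], turn=[[0,0,0],[0,0,0],[0,0,0],[0,0,0],[0,0,0],[0,0,0],[0,0,0],[0,0,0]], grip=[0.3,0.35,0.4,0.45,0.5,0.54,0.57,0.6])

```text
t: 8.87
eef_pos: [0.4881, 0.0212, 0.0244]
tool_rot: [0.009, 0.708, -0.006, -0.706]
contact_force: [0.5, 2.5, -1.5]
gripper_width: 0.445
```

Request:
apply_moves(travel=[[0,-0.2,0],[0.2,-0.4,0.1],[0,-0.4,0],[0,0,0]], turn=[[0,0,0],[0,0,0],[0,0,0],[0,0,0]], grip=[0.1,0.1,0.1,0.25])

```text
t: 9.2
eef_pos: [0.4862, 0.0304, 0.0212]
tool_rot: [0.009, 0.707, -0.007, -0.707]
contact_force: [0.6, 2.8, 1.2]
gripper_width: 0.763
```

Request:
apply_moves(travel=[[0,0.1,0],[0,0.2,0],[0,0.2,0],[0,0.2,0],[0,0.2,0],[0,0.1,0],[0,0.1,0],[0,0,0]], turn=[[0,0,0],[0,0,0],[0,0,0],[0,0,0],[0,0,0],[0,0,0],[0,0,0],[0,0,0]], grip=[0.3,0.35,0.4,0.45,0.5,0.54,0.57,0.6])

```text
t: 9.87
eef_pos: [0.4862, 0.0202, 0.0233]
tool_rot: [0.01, 0.707, -0.006, -0.707]
contact_force: [-0.3, 1.1, -2.6]
gripper_width: 0.441
```

```bash
python3 - <<'E'
from h import *
im=eyes.read_camera("top")[:,:,::-1].copy()[150:260,225:400]
a=cv2.resize(im,None,fx=4,fy=4,interpolation=cv2.INTER_CUBIC)[:250]
im=eyes.read_camera("scene")[:,:,::-1].copy()[150:230,290:465]
b=cv2.resize(im,None,fx=4,fy=4,interpolation=cv2.INTER_CUBIC)
cv2.imwrite("pics/t6.png",np.vstack([a,b]))
E
```

```text
(no output)
```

View pics/t6.png

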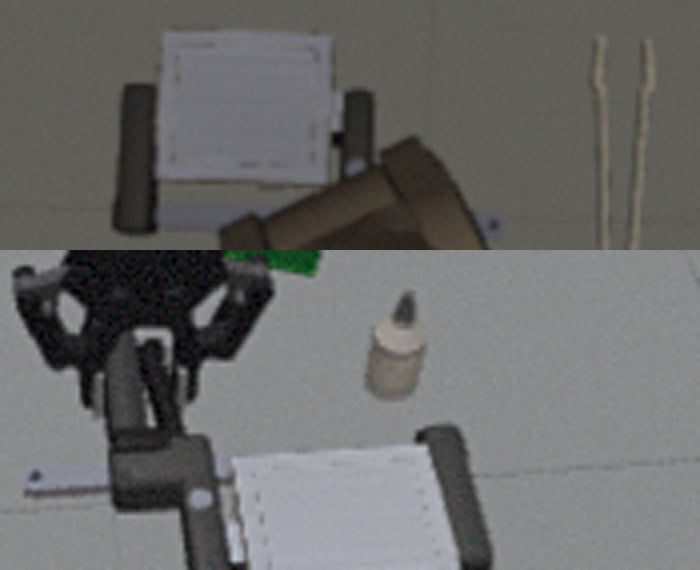

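The far jaw is now next to the tin, so the next squeezes should bear. I continue with gentle ramps.

Request:
apply_moves(travel=[[0,-0.2,0],[0.1,-0.4,0],[0,-0.4,0],[0,0,0]], turn=[[0,0,0],[0,0,0],[0,0,0],[0,0,0]], grip=[0.1,0.1,0.1,0.25])

```text
t: 10.3
eef_pos: [0.4857, 0.0296, 0.0214]
tool_rot: [-0.01, -0.707, 0.007, 0.707]
contact_force: [0.1, 5.1, 3.5]
gripper_width: 0.762
```

Request:
apply_moves(travel=[[0,0.1,0],[0,0.2,0],[0,0.2,0],[0,0.2,0],[0,0.2,0],[0,0.1,0],[0,0.1,0],[0,0,0]], turn=[[0,0,0],[0,0,0],[0,0,0],[0,0,0],[0,0,0],[0,0,0],[0,0,0],[0,0,0]], grip=[0.3,0.35,0.4,0.45,0.5,0.54,0.57,0.6])

```text
t: 10.97
eef_pos: [0.486, 0.0229, 0.0238]
tool_rot: [0.012, 0.707, -0.003, -0.707]
contact_force: [-0.1, 0.7, 1.5]
gripper_width: 0.492
```

Request:
apply_moves(travel=[[0,0,0],[0,0,0],[0,0,0],[0,0,0]], turn=[[0,0,0],[0,0,0],[0,0,0],[0,0,0]], grip=[0.7,0.8,0.9,1])

```text
t: 11.3
eef_pos: [0.486, 0.0228, 0.0238]
tool_rot: [0.012, 0.707, -0.003, -0.707]
contact_force: [-0.8, 3.6, 2.4]
gripper_width: 0.491
```

The trigger now stops short of home (0.491 against 0.443), so the pads are bearing. One more pump should confirm it, with the stop expected farther from home.

Request:
apply_moves(travel=[[0,-0.2,0],[0.1,-0.3,0],[0,-0.3,0],[0,0,0]], turn=[[0,0,0],[0,0,0],[0,0,0],[0,0,0]], grip=[0.1,0.1,0.1,0.25])

```text
t: 11.63
eef_pos: [0.4856, 0.0288, 0.022]
tool_rot: [-0.011, -0.707, 0.006, 0.707]
contact_force: [-0.3, -0.2, 0.3]
gripper_width: 0.777
```

Request:
apply_moves(travel=[[0,0.1,0],[0,0.1,0],[0,0.1,0],[0,0.1,0],[0,0.1,0],[0,0,0],[0,0,0],[0,0,0]], turn=[[0,0,0],[0,0,0],[0,0,0],[0,0,0],[0,0,0],[0,0,0],[0,0,0],[0,0,0]], grip=[0.27,0.3,0.33,0.36,0.39,0.42,0.46,0.5])

```text
t: 12.3
eef_pos: [0.4856, 0.0232, 0.0243]
tool_rot: [-0.013, -0.707, 0.005, 0.707]
contact_force: [-0.4, 2.4, -1.1]
gripper_width: 0.549
```

Request:
apply_moves(travel=[[0,0,0],[0,0,0],[0,0,0],[0,0,0],[0,0,0],[0,0,0],[0,0,0],[0,0,0]], turn=[[0,0,0],[0,0,0],[0,0,0],[0,0,0],[0,0,0],[0,0,0],[0,0,0],[0,0,0]], grip=[0.55,0.6,0.7,0.8,0.9,1,1,1])

```text
t: 12.97
eef_pos: [0.4856, 0.023, 0.0243]
tool_rot: [-0.014, -0.707, 0.005, 0.707]
contact_force: [-1.1, 1.0, 2.4]
gripper_width: 0.539
```

```bash
python3 - <<'E'
from h import *
o=status.get_obs();print(o["t"],o["contact_force"],o["gripper_width"],o["eef_pos"])
im=eyes.read_camera("top")[:,:,::-1].copy()[150:260,225:400]
a=cv2.resize(im,None,fx=4,fy=4,interpolation=cv2.INTER_CUBIC)[:250]
im=eyes.read_camera("scene")[:,:,::-1].copy()[160:245,290:465]
b=cv2.resize(im,None,fx=4,fy=4,interpolation=cv2.INTER_CUBIC)
cv2.imwrite("pics/t7.png",np.vstack([a,b]))
E
```

```text
12.9667 [-1.13442759  1.01856818  2.36531805] 0.538667997401333 [0.48562356 0.0230135  0.02428784]
```

View pics/t7.png

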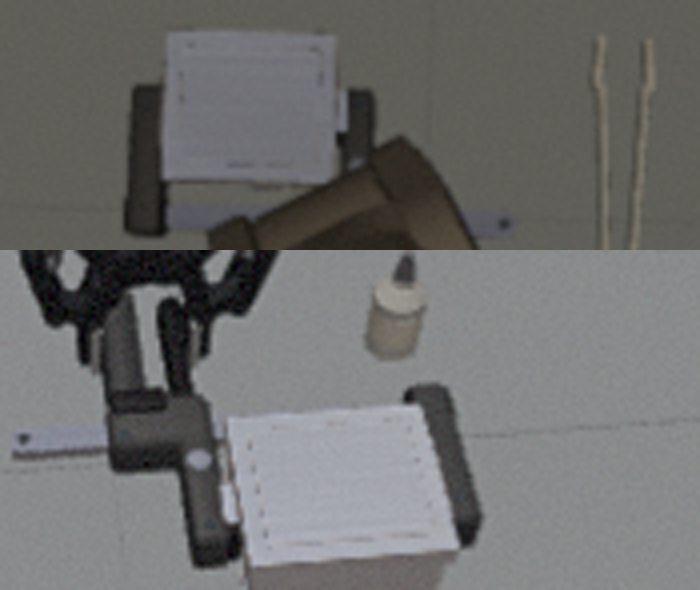

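The trigger stops at 0.539, well short of home. The picture shows the tin between both jaws, the lid shut and everything flat, so I hand in.

```bash
python3 -c "
from station import bot
print(bot.hand_in())"
```

```text
the job is handed in; nothing more can be done
None
```

The lid is folded shut and the clamp is tight on the tin. I handed the job in at about 13 s with the fingers still holding the trigger at a 20 N grip setting.

- **Lid:** I pressed it down until it bottomed at about 51 mm, with a 32 N reading at the wrist. Later pictures show it shut; I did not measure the joint angle itself.
- **Pumping:** I squeezed the trigger six times. The first four went fully home (opening 0.44). The fifth stopped at 0.491 and the sixth at 0.539, so both pads are bearing on the tin.
- **Pad force:** this could not be read directly. From the given formula, a 20 N squeeze should press with about 37 N, inside the 5 to 60 N band.
- **Last picture:** the tin sits between both jaws with tin and clamp flat, and the glue bottle and tong look undisturbed. The tray items and the green look-alike were not in the last picture, but the arm never worked near them.
- **Disagreements:** during pumping the gripper carried the clamp a few millimetres along the bar direction. The arm also drifted 7 to 15 mm on the fast descents, which I corrected before contact with the clamp.

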